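# Fit the filled medicine wheel onto the bedside dispenser

## Task

Lift the filled round medicine wheel by its square hub and, keeping it level so no pill spills, lower it over the dispenser's spindle and the drive pin until it sits fully down on the drive plate. Then turn it clockwise (seen from above), taking the drive with it, until the lug over its empty slot stands at the rib over the outlet, and let go. Use a light hand, feel for the pin and never force the wheel against the dispenser, and leave the other things on the cart where they are.

Things in the scene. Friction and masses are not known exactly. Their poses are not given: they have to be found in the camera images.
- wheel: Loose round white plastic medicine wheel, open on top, 160 mm across, 0.2 to 0.35 kg, pills in 14 of 15 rim slots. Origin: centre of its underside, z up. The ring of slots lies 53 to 80 mm from the axis, 20 mm high; inside it is a flat deck 10 mm thick, and on the deck a square hub, 32 x 32 mm, sides parallel to the wheel's x and y, its top 50 mm above the underside.
- wheel_hub (a point): Centre of the grey plastic hub's top, on the wheel's axis, 50 mm above the underside. Take the hub from above by two opposite flats, about 40 mm above the underside (its top 30 mm stand clear of the ring). A round bore for the spindle runs right through: 13.5 mm in the 10 mm deck, 16 mm in the hub above it.
- pin_slot (a point): Slot through the wheel's 10 mm deck for the drive pin: centre (this point, at the underside) 40 mm from the axis on the wheel's +x side, 11 mm long radially, 9 mm wide. Until the pin is in it, the wheel stands about 8 mm too high on the pin.
- wheel_lug (a point): Top of the raised lug on the wheel's rim over the one empty slot (home slot): 78.5 mm from the axis on the wheel's -x side, opposite the pin slot, 24 mm above the underside.
- dispenser: White round medicine dispenser, fixed to the cart, lid off. Origin: on the spindle's axis at the cart's surface; z up; its front (low console, outlet) is on its own -x side. Housing 190 mm across, rim 40 mm high, with an open round well 174 mm across. When the wheel is home its axes are parallel to the dispenser's and its empty slot is at the outlet.
- spindle_tip (a point): Tip of the dispenser's fixed steel spindle, 76 mm above the cart. The spindle is 12 mm in diameter; its last 10 mm taper to 4 mm at the tip.
- plate_centre (a point): Centre of the top of the grey drive plate (100 mm across) round the spindle's foot, 30 mm above the cart: the wheel's underside rests here when fully down. The plate carries the drive pin and turns about the spindle with a drag of 0.15 N m, from 1.3 rad counter-clockwise (from above) of home to 0.4 rad clockwise of it. Forcing it with more than 25 N bends it.
- pin_home (a point): Where the drive pin's top stands when the wheel is home: 40 mm from the axis on the dispenser's +x side, 38 mm above the cart. Steel pin 7 mm in diameter, 8 mm proud of the plate, tip edge only just broken. At the start plate and pin stand 0.2 to 1.15 rad counter-clockwise (from above) of home; the angle is not reported: look or feel for it.
- outlet_rib (a point): Small rib on the dispenser's rim over the outlet, 91 mm from the spindle on the dispenser's -x side, 44 mm above the cart; the wheel's lug stands beside it when the wheel is home.
- drop_tray: bystander: blue plastic eyedrop tray with sliding cover, 100 x 190 x 38 mm, at the back; origin under its centre
- mirror: bystander: round 150 mm mirror on a tilting ceramic base, 210 mm high, at the right side; origin under its base
- thermo_case: bystander: flat steel thermometer case, 142 x 24 x 16 mm, lying between wheel and dispenser; origin under its centre
- enamel_cup: bystander: white enamel cup with lid and knob, 88 mm across, 104 mm high, handle to one side, in the middle towards the back; origin under its centre
- drop_bottle: bystander: small white eyedrop bottle, 28 mm across, 62 mm high, in the middle towards the robot; origin under its centre
- pill_jar: bystander: amber pill jar with white cap, 52 mm across, 75 mm high, at the left side; origin under its centre
- dust_lid: bystander: the dispenser's clear round lid, 184 mm across, 40 mm high, lying at the back right; origin under its centre

How it is judged (in metres and radians):
On the way, in this order (a step that is already met when the one before it is completed fails the run):
1. the wheel has been lifted clear of the cart, to above the spindle's tip (height (world z) of wheel above 0.08 m), for 0.1 s.
2. the wheel sits fully down over spindle and pin on the drive plate (horizontal distance between wheel and dispenser below 0.003 m and z of wheel in the frame of dispenser below 0.0325 m and angle between wheel's own z axis and vertical below 0.03 rad), for 0.1 s.
At the end, for the whole second after the job is handed in: The wheel sits level on the drive plate (underside within 2.5 mm of the plate, axis within 3 mm of the spindle's, tilt under 0.03 rad), its lug within 9 mm of the dispenser's centre line at the outlet side, at rest and released (all of step 2 and x of wheel_lug in the frame of dispenser below -0.05 m and y of wheel_lug in the frame of dispenser between -0.009 and 0.009 m and linear speed of wheel below 0.01 m/s and angular speed of wheel below 0.05 rad/s and contact force between the fingers and wheel below 0.1 N); the robot touches nothing.
It fails at once if the wheel is forced: more than 25 N between wheel and dispenser (contact force between wheel and dispenser above 25 N).
It fails at once if the wheel is tipped by more than 0.35 rad so that pills spill (angle between wheel's own z axis and vertical above 0.35 rad).
It fails at once if a bystander is moved by more than 15 mm (distance of any of drop_tray, mirror, thermo_case, enamel_cup, drop_bottle, pill_jar, dust_lid from where it was at the start of the episode above 0.015 m).
It also fails if it takes over 72 s, if anything falls off the work surface, if the arm or the gripper's body presses on something with over 40 N, if the wrist force passes 120 N, or if a joint passes its speed limit or range.

## Robot

A 7-joint arm with a two-finger parallel gripper is mounted at the origin on the work surface. World frame = base frame: x ahead of the robot, y to its left, z up, the work surface at z = 0. Lengths are in mm, angles in degrees, forces in N, time in s.
With the tool pointing down it reaches from about 350 to 775 mm from the base axis. Payload 3.1 kg.
Tool frame: the origin (TCP) lies at the very end of the fingers, on their centre line; the grasp point (between the pads) lies 19 mm behind it; z points along the fingers, y is the direction in which the jaws open and shut (so a half turn about z gives the same grasp; the last joint's range is limited). The gripper opens to 85 mm and grips with 20 to 120 N. Pads are 22 mm wide; open, the fingers measure 114 mm over their backs; the gripper's body (76 mm by 85 mm) begins 54 mm behind the grasp point. The pads swing forward as they close: fully open they stand 13 mm farther back than shut.
Start: joints at [-70.399, 17.813, 0.802, 86.603, -0.252, 75.585, -1.558], TCP at [205.921, 510.014, 203.904] pointing down, gripper open.
Joint ranges: [-154.91, 154.91], [-16.99, 109.72], [-72.82, 74.43], [7.12, 147.25], [-82.49, 262.49], [11.32, 116.49], [-174.64, 174.64]. Speed limits (degrees/s): [159.86, 159.86, 180, 180, 180, 180, 180].

## Interface

Orientations are given as [roll, pitch, yaw] about the fixed x, y, z axes, in that order (R = Rz(yaw) Ry(pitch) Rx(roll)).
In Python, from plant import readout, viewer, bot gives the robot as it stands. The module is installed in compiled form; this text tells all that it offers.
- The arm moves only by the tool send_rows, never from a script. Its argument "targets" is a list that holds one entry, the list of rows, each a list of 6 numbers: the shift along the world's x, y, z in mm, then the turn, a rotation vector about the world's x, y, z in rad. A call has 1 to 10 rows; each row is the pose to reach, as a shift and turn from the pose measured when the call began; what a row does not reach only later rows make up. A row lasts 1/10 s, in which the tool goes at most 50 mm and 8.59 degrees, less where a joint would pass 70% of its speed; a pose out of reach is approached as far as the arm can. A call with a gripper value outside its range is refused whole. "claw" is the opening, from 0 (shut) to 1 (fully open), set as the call begins (left out, the last holds). The fingers move at their own pace and stop on an object; the grip force is fixed at half the most. Time passes only in rows, so rows that repeat a pose let the fingers close. It gives the time, the measured TCP pose, the force and the opening at its end, in the units of the state.
- readout.read_state(): the state, without advancing time (a new reading comes with each control period).
- viewer.get_image(name): name is "side" or "top"; returns a dict with "color" (480x640x3 uint8, red, green, blue), "fx", "fy", "cx", "cy" (pixels), "position" and "attitude" of the camera in the world. Camera axes: x right, y up, looking along -z (the intrinsics and any distortion apply to the point x, -y, -z); pixel columns grow to the right and rows downward; lengths in mm; the calibration is good to about 2 mm. A picture is of the moment at which its call begins. There is no depth.
- bot.sign_off(): hands the job in, once; it reports no verdict.
The state is a dict: "clock": time; "q": joint angles; "qvel": joint speeds; "effort": joint torques, N m; "tcp_pos": TCP position; "tcp_rot": TCP orientation; "force": force on the tool from outside, world axes, zero at the start; "moment": the same for the moment, N m; "finger_gap": opening from 0.0 (shut) to 1.0 (fully open).
Only numpy, scipy, OpenCV 4.12 (cv2) and the standard library are available. Lean on these libraries where they do the work, as an engineer would, in place of code of your own. Each camera call takes 0.05 s, during which the arm holds its last target. There are 200 camera calls.

## Working session

There is one attempt and no reset: what is moved stays moved. The work goes in short steps, Python scripts to look and compute and a tool call to move; the robot and the scene stay as the last step left them, time stands still between calls to the robot, and variables do not carry over. Pictures are saved under pics/ and viewed, about 8 in all and at most 12, crops included, and the job is handed in when it is done.

Besides the shell and the picture viewer there is one more tool, called after "Call:" by a JSON object that holds its "api" and its "payload". send_rows: Moves the arm, as the interface text tells. Its arguments: {"type":"object","properties":{"targets":{"type":"array","items":{"type":"array","items":{"type":"array","items":{"type":"number"}}}},"claw":{"type":"number"}},"required":["targets"]}

```bash
mkdir -p pics; cat > h.py <<'E'
import numpy as np, cv2
from scipy.spatial.transform import Rotation as R
from plant import readout, viewer, bot
def cam(n):
    return viewer.get_image(n)
def Rm(im):
    a=np.array(im['attitude'],float)
    if a.shape==(3,3): return a
    return R.from_euler('xyz',a,degrees=True).as_matrix()
def ray(im,u,v):
    d=np.array([(u-im['cx'])/im['fx'],-(v-im['cy'])/im['fy'],-1.])
    return np.array(im['position'],float),Rm(im)@d
def onplane(im,u,v,z):
    p,d=ray(im,u,v); return p+d*(z-p[2])/d[2]
def proj(im,P):
    c=Rm(im).T@(np.array(P,float)-np.array(im['position']))
    return im['cx']+im['fx']*c[0]/-c[2], im['cy']-im['fy']*c[1]/-c[2]
E
python3 - <<'E'
from h import *
s=readout.read_state();print(s)
for n in('top','side'):
    im=cam(n);print({k:v for k,v in im.items() if k!='color'})
    cv2.imwrite(f'pics/{n}0.png',im['color'][:,:,::-1])
E
```

```text
{'clock': 0.0, 'q': array([-70.39592595,  17.85985518,   0.79984133,  86.69099525,
        -0.25126533,  75.58476141,  -1.55995796]), 'qvel': array([ 0.03622158, -0.07064733, -0.03152269,  0.00256476, -0.02397999,
       -0.03942389,  0.10410136]), 'effort': array([ 6.42625264e-05, -3.79909480e+01,  1.45976306e-01, -2.30593014e+01,
        1.22103357e-02,  1.36645191e-02,  3.85149619e-06]), 'tcp_pos': array([205.65919191, 509.25167026, 202.83343708]), 'tcp_rot': array([-1.79866261e+02,  5.73097678e-03,  1.58011550e+02]), 'force': array([-0.49787913,  0.29163165, -0.54757599]), 'moment': array([ 0.01448126, -0.01412322,  0.01157666]), 'finger_gap': 0.9981641645599646}
{'fx': 518.9586289357106, 'fy': 518.9586289357106, 'cx': 322.61264078059315, 'cy': 229.8632347781973, 'position': array([ 452.99807726,  -15.11010037, 1348.11015837]), 'attitude': array([  7.09873769,   1.1451255 , -89.48885506])}
{'fx': 502.80557945740645, 'fy': 502.80557945740645, 'cx': 324.0864022094588, 'cy': 247.15171709983667, 'position': array([ 253.88279866, -866.15367138,  959.69418514]), 'attitude': array([ 45.90972391,  -0.32111135, -21.87255172])}
```

View pics/top0.png

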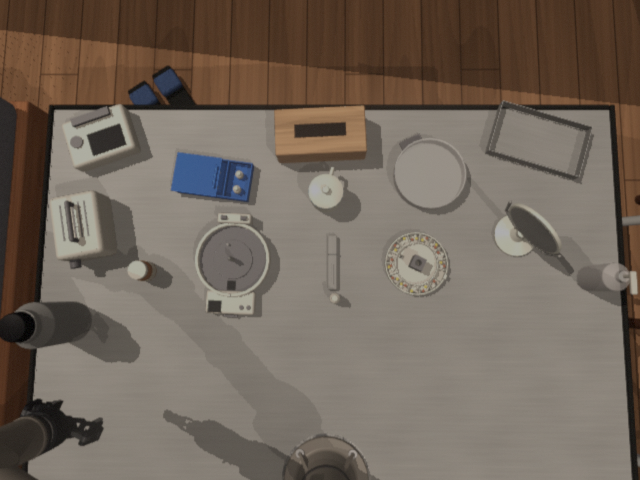

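View pics/side0.png

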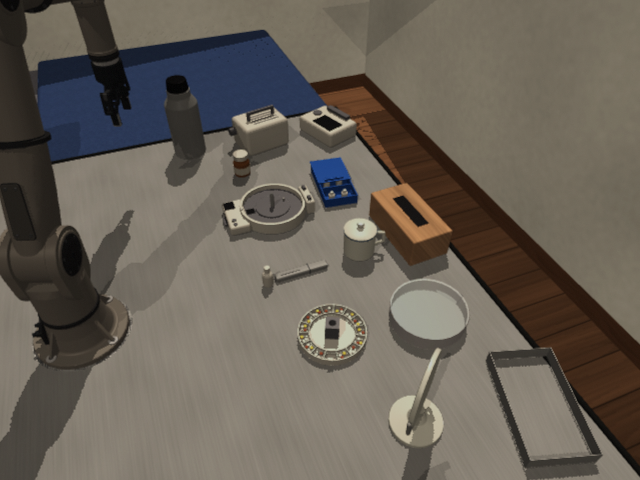

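The top view shows the wheel at about (417,264), its hub dark, and the dispenser at (232,258) with its console below, towards the robot. The side view shows the wheel at (332,332) and the dispenser at (272,208). I'll enlarge both.

```bash
python3 - <<'E'
import cv2,numpy as np
t=cv2.imread('pics/top0.png');s=cv2.imread('pics/side0.png')
def c(i,x,y,w,h): return cv2.convertScaleAbs(cv2.resize(i[y:y+h,x:x+w],(400,300),interpolation=cv2.INTER_CUBIC),alpha=1.4)
m=np.vstack([np.hstack([c(t,367,227,100,75),c(t,172,208,120,90+0)]),np.hstack([c(s,282,295,100,75),c(s,215,170,112,84)])])
cv2.imwrite('pics/m1.png',m)
E
```

```text
(no output)
```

View pics/m1.png

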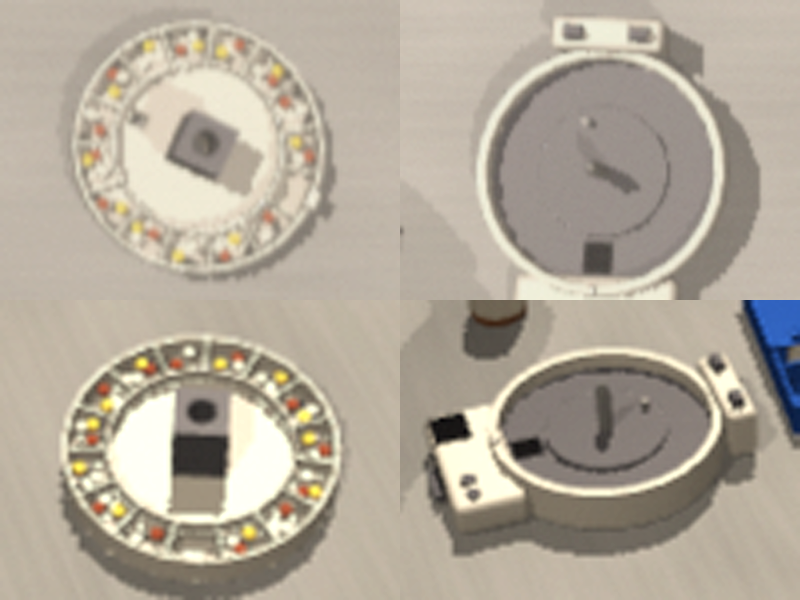

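The crops show the wheel centre near top pixel (417,263), the lug and empty slot at (446,278), and the pin slot at (401,256). The drive pin is at about (228.4,244.6), the spindle foot near (231,258), and the outlet sits towards the console.

```bash
cat >> h.py <<'E'
from scipy.optimize import least_squares
def circ(im,c,z,r,side,win=6,sign=0):
    """fit centre of circle radius r at height z; side=+1: use the arc away from camera, -1 near, 0 all. edge = strongest gradient (sign: +1 bright inside)"""
    g=cv2.GaussianBlur(cv2.cvtColor(im['color'],cv2.COLOR_RGB2GRAY).astype(np.float32),(0,0),0.7)
    p=np.array(im['position'],float)[:2]; c=np.array(c,float)
    for it in range(4):
        out=c-p; out/=np.linalg.norm(out); pts=[]
        for a in np.linspace(0,2*np.pi,180,endpoint=False):
            d=np.array([np.cos(a),np.sin(a)])
            if side*(d@out)<(0.3 if side else -1): continue
            rr=np.arange(r-win,r+win,.4)
            uv=np.array([proj(im,[*(c+d*x),z]) for x in rr],np.float32)
            v=cv2.remap(g,uv[:,:1],uv[:,1:],cv2.INTER_LINEAR)[:,0]
            gr=np.gradient(v); gr=-gr*sign if sign else abs(gr)
            i=gr.argmax()
            if gr[i]>1.5 and 1<i<len(rr)-2: pts.append(c+d*rr[i])
        pts=np.array(pts)
        f=least_squares(lambda x:np.hypot(*(pts-x).T)-r,c,loss='soft_l1',f_scale=1.)
        c=f.x
    return c,len(pts),np.median(abs(f.fun))
E
python3 - <<'E'
from h import *
t=cam('top');s=cam('side')
c0=onplane(t,231,258,40)[:2];print('disp0',c0)
w0=onplane(t,417,263,20)[:2];print('wheel0',w0)
for n,im in(('top',t),('side',s)):
    print(n,'disp outer far',circ(im,c0,40,95,1,8,1),'inner near',circ(im,c0,40,87,-1,6,-1))
    print(n,'wheel outer far',circ(im,w0,20,80,1,8,1))
print('lug',onplane(t,446.5,278.3,24),'slot',onplane(t,401,256,10))
print('pin',onplane(t,228.4,244.6,38))
print('outlet mark',onplane(t,(593-400)/3.3333+172,290/3.3333+208,44))
print('side pin',onplane(s,(645-400)*.28+215,(404-300)*.28+170,38))
print('side tip',(605-400)*.28+215,(388-300)*.28+170)
for P in ([*c0,30],[*c0,76]): print(P,proj(t,P),proj(s,P))
E
```

```text
disp0 [542.39792653 243.90337111]
wheel0 [ 534.58821462 -228.56491016]
top disp outer far (array([541.06695623, 241.68420369]), 67, np.float64(0.3908757948839394)) inner near (array([541.12298608, 243.08495294]), 67, np.float64(0.3831992527883017))
top wheel outer far (array([ 530.42694716, -225.47379065]), 47, np.float64(1.2994059274601995))
side disp outer far (array([540.9306485 , 240.85630485]), 54, np.float64(1.030622378743999)) inner near (array([541.75408205, 240.78806062]), 72, np.float64(0.6603605187813173))
side wheel outer far (array([ 534.55279427, -227.0479917 ]), 26, np.float64(0.28698604695856034))
lug [ 496.20926224 -301.78141961   24.        ] slot [ 552.90833501 -189.3587131    10.        ]
pin [576.61109772 251.99241587  38.        ]
outlet mark [449.42972578 243.01654106  44.        ]
side pin [578.25317651 245.41160732  38.        ]
side tip 272.4 194.64
[np.float64(542.3979265325745), np.float64(243.9033711088311), 30] (np.float64(231.76471567807693), np.float64(258.2734059575879)) (np.float64(272.20240703027264), np.float64(204.4075557369183))
[np.float64(542.3979265325745), np.float64(243.9033711088311), 76] (np.float64(228.14875594569793), np.float64(256.98060529771845)) (np.float64(271.132837697981), np.float64(191.84623192128117))
```

```bash
python3 - <<'E'
from h import *
t=cam('top');s=cam('side')
def sat(im): return cv2.cvtColor(im['color'],cv2.COLOR_RGB2GRAY)
# hub mask
for n,im in(('top',t),('side',s)):
    x,y=map(int,proj(im,[533,-226,40])); h=13
    g=sat(im)[y-h:y+h,x-h:x+h]; m=(g<110).astype(np.uint8)
    k,l,st,ce=cv2.connectedComponentsWithStats(m)
    i=1+st[1:,4].argmax(); cs,_=cv2.findContours((l==i).astype(np.uint8),0,2)
    r=cv2.minAreaRect(cs[0]); c=(r[0][0]+x-h,r[0][1]+y-h); print(n,st[i],r,c,onplane(im,*c,50),np.percentile(g,[5,25,50,75]))
    b=[onplane(im,u+x-h,v+y-h,50)[:2] for u,v in cv2.boxPoints(r)]
    print('edge angs',[np.degrees(np.arctan2(*(b[(j+1)%4]-b[j])[::-1]))%90 for j in range(4)])
def c(im,x,y,w,h,a=1.6): return cv2.convertScaleAbs(cv2.resize(im['color'][y:y+h,x:x+w,::-1],(400,300),interpolation=cv2.INTER_CUBIC),alpha=a)
m=np.vstack([np.hstack([c(t,212,238,40,30),c(s,254,184,56,42)]),np.hstack([c(t,192,280,80,60-15,1.2),c(t,401,250,32,24)])])
cv2.imwrite('pics/m2.png',m)
E
```

```text
top [  5   5  17  17 188] ((12.899999618530273, 13.200000762939453), (14.310833930969238, 12.969194412231445), 26.56505012512207) (416.8999996185303, 263.20000076293945) [ 532.24491546 -223.48821744   50.        ] [ 81. 103. 152. 166.]
edge angs [np.float64(63.06443168274335), np.float64(63.50615562064459), np.float64(62.90749451125964), np.float64(63.61229842255519)]
side [  0   0  26  26 368] ((12.5, 12.5), (25.0, 25.0), 90.0) (329.5, 323.5) [ 527.87724037 -229.98072276   50.        ] [ 34.    79.   108.   179.25]
edge angs [np.float64(68.38445377762719), np.float64(66.66139372152831), np.float64(68.3597952780226), np.float64(68.70739523319864)]
```

View pics/m2.png

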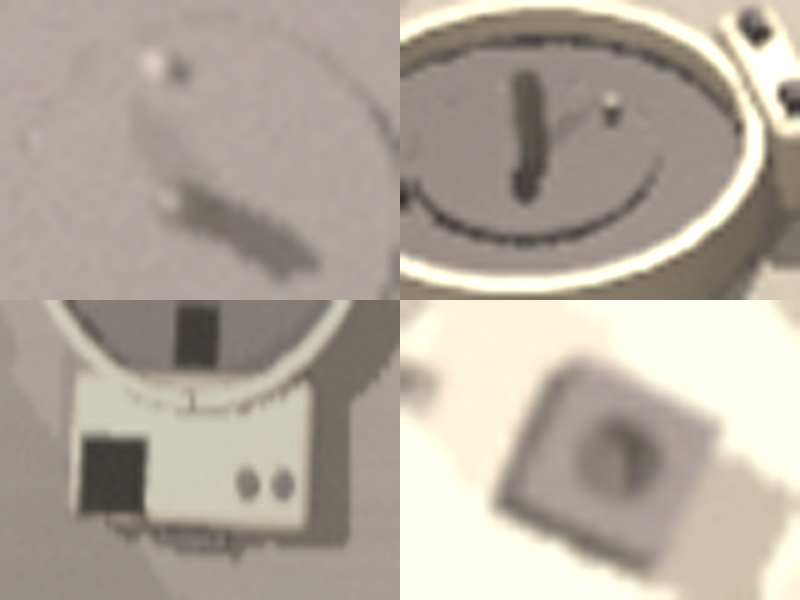

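The enlarged crops show the pin top at top pixel (227.5,244.2) and side pixel (283.4,197.7). The rib is at top pixel (230.4,294.2), and the hub bore centre is at top pixel (418.6,262.6).

```bash
python3 - <<'E'
from h import *
t=cam('top');s=cam('side')
print('bore',onplane(t,418.6,262.6,50)); print('pin',onplane(t,227.5,244.2,38),onplane(s,283.4,197.7,38))
print('rib',onplane(t,230.4,294.2,44)); print('tip?',onplane(t,228.8,257.5,76))
# console edges: left/right edges of console front, crop3 coordinates
f=lambda u,v,z:onplane(t,192+u/5,280+(v-300)/6.667,z)
print('console L,R front',f(70,515,28),f(305,527,28))
# wheel lug/side view
print('side bore',onplane(s,282+203/4,295+(412-300)/4,50))
E
```

```text
bore [ 533.77273064 -227.73069539   50.        ]
pin [577.61709181 254.32397591  38.        ] [579.82290519 251.92298021  38.        ]
rib [451.42957638 241.82358373  44.        ]
tip? [541.1292585 242.2526409  76.       ]
console L,R front [405.63621371 305.42382086  28.        ] [402.29693519 186.2803525   28.        ]
side bore [ 535.20705944 -231.38320674   50.        ]
```

Call:
{"api": "send_rows", "payload": {"targets": [[[30, -50, 0, 0, 0, 0], [70, -90, 0, 0, 0, 0], [110, -130, 0, 0, 0, 0], [150, -165, 0, 0, 0, 0], [190, -200, 0, 0, 0, 0], [220, -240, 0, 0, 0, 0], [245, -285, 0, 0, 0, 0], [265, -330, 0, 0, 0, 0], [280, -380, 0, 0, 0, 0], [290, -430, 0, 0, 0, -0.05]]], "claw": 0.62}}

```text
clock: 1.4
tcp_pos: [489.4, 107.1, 203.9]
tcp_rot: [180.0, 0.1, 155.1]
force: [0.6, 0.3, -0.2]
finger_gap: 0.619
```

Call:
{"api": "send_rows", "payload": {"targets": [[[10, -50, 0, 0, 0, 0], [20, -100, 0, 0, 0, 0], [30, -150, 0, 0, 0, 0], [35, -200, 0, 0, 0, 0], [40, -250, 0, 0, 0, 0], [43, -300, -20, 0, 0, -0.02], [45, -335, -50, 0, 0, -0.02], [45, -335, -90, 0, 0, -0.02], [45, -335, -110, 0, 0, -0.02], [45, -335, -110, 0, 0, -0.02]]]}}

```text
clock: 2.4
tcp_pos: [531.3, -226.7, 90.0]
tcp_rot: [-180.0, -0.4, 153.9]
force: [-0.1, 0.3, -0.5]
finger_gap: 0.614
```

```bash
python3 - <<'E'
from h import *
print(readout.read_state()['tcp_pos'],readout.read_state()['force'])
t=cam('top');s=cam('side')
def c(im,x,y,w,h,a=1.5): return cv2.convertScaleAbs(cv2.resize(im['color'][y:y+h,x:x+w,::-1],(400,300),interpolation=cv2.INTER_CUBIC),alpha=a)
cv2.imwrite('pics/m3.png',np.hstack([c(t,377,233,80,60),c(s,282,270,100,75)]))
E
```

```text
[ 531.31188616 -226.69466663   90.03390899] [-0.06391689  0.34857393 -0.52161069]
```

View pics/m3.png

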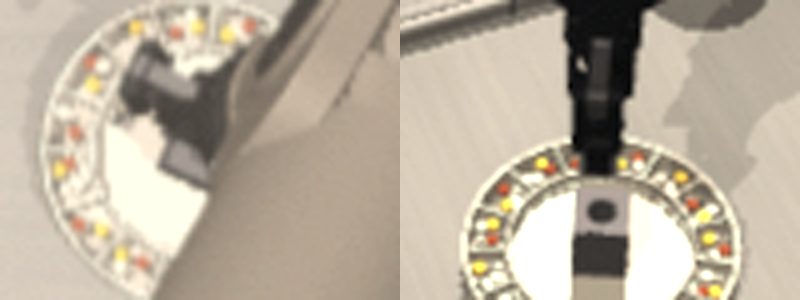

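The view shows the fingers lined up over the hub, with the jaw axis in line with the side camera's view. I'll descend.

Call:
{"api": "send_rows", "payload": {"targets": [[[3, -1, -15, 0, 0, 0], [3, -1, -30, 0, 0, 0], [3, -1, -45, 0, 0, 0], [3, -1, -55, 0, 0, 0], [3, -1, -62, 0, 0, 0], [3, -1, -67, 0, 0, 0], [3, -1, -67, 0, 0, 0], [3, -1, -67, 0, 0, 0]]]}}

```text
clock: 3.3
tcp_pos: [538.3, -229.0, 27.8]
tcp_rot: [180.0, 0.1, 154.0]
force: [0.6, 0.6, 0.0]
finger_gap: 0.623
```

Call:
{"api": "send_rows", "payload": {"targets": [[[-3, 1, -5, 0, 0, 0], [-3, 1, -5, 0, 0, 0], [-3, 1, -5, 0, 0, 0]]]}}

```text
clock: 3.6
tcp_pos: [535.2, -227.9, 22.9]
tcp_rot: [180.0, 0.1, 154.0]
force: [-0.4, -0.5, -0.3]
finger_gap: 0.621
```

```bash
python3 -c "
from h import *
s=readout.read_state();print(s['tcp_pos'],s['tcp_rot'],s['force'],s['qvel'])"
```

```text
[ 535.16759845 -227.91964207   22.86303175] [1.79971200e+02 1.35061735e-01 1.53977998e+02] [-0.42489139 -0.514546   -0.31478737] [-0.0103412  -0.02704492 -0.03096072 -0.36960576 -0.12683572  0.00999827
 -0.02253568]
```

Close the jaws.

Call:
{"api": "send_rows", "payload": {"targets": [[[0, 0, 0, 0, 0, 0], [0, 0, 0, 0, 0, 0], [0, 0, 0, 0, 0, 0], [0, 0, 0, 0, 0, 0], [0, 0, 0, 0, 0, 0], [0, 0, 0, 0, 0, 0], [0, 0, 0, 0, 0, 0], [0, 0, 0, 0, 0, 0]]], "claw": 0.2}}

```text
clock: 4.4
tcp_pos: [535.3, -228.1, 23.0]
tcp_rot: [180.0, 0.2, 154.0]
force: [0.5, -0.8, 1.4]
finger_gap: 0.203
```

Call:
{"api": "send_rows", "payload": {"targets": [[[0, 0, 0, 0, 0, 0], [0, 0, 0, 0, 0, 0], [0, 0, 0, 0, 0, 0], [0, 0, 0, 0, 0, 0], [0, 0, 0, 0, 0, 0]]], "claw": 0.0}}

```text
clock: 4.9
tcp_pos: [535.2, -227.9, 22.8]
tcp_rot: [180.0, 0.1, 154.0]
force: [-0.7, -0.9, -0.1]
finger_gap: 0.001
```

```bash
python3 - <<'E'
from h import *
t=cam('top');s=cam('side')
def c(im,x,y,w,h,a=1.5): return cv2.convertScaleAbs(cv2.resize(im['color'][y:y+h,x:x+w,::-1],(400,300),interpolation=cv2.INTER_CUBIC),alpha=a)
cv2.imwrite('pics/m4.png',np.hstack([c(t,377,233,80,60),c(s,282,280,100,75)]))
E
```

```text
(no output)
```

View pics/m4.png

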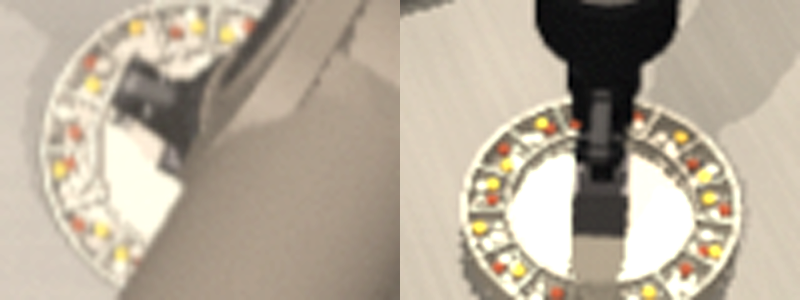

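Call:
{"api": "send_rows", "payload": {"targets": [[[0, 0, 5, 0, 0, 0], [0, 0, 15, 0, 0, 0], [0, 0, 25, 0, 0, 0], [0, 0, 30, 0, 0, 0], [0, 0, 30, 0, 0, 0]]]}}

```text
clock: 5.5
tcp_pos: [536.4, -228.6, 54.6]
tcp_rot: [180.0, 0.3, 154.0]
force: [1.5, 0.2, -0.5]
finger_gap: 0.003
```

```bash
python3 - <<'E'
from h import *
t=cam('top');s=cam('side')
st=readout.read_state();P=np.array(st['tcp_pos']);print(P,st['force'],st['finger_gap'])
for n,im,o,k in(('t',t,(377,233),5),('s',s,(282,260),4)):
    for Q in (P,P+[0,0,19],P+[0,0,60],[534.3,-227.8,50]): u,v=proj(im,Q);print(n,Q.round() if hasattr(Q,'round') else Q,(u-o[0])*k,(v-o[1])*k)
def c(im,x,y,w,h,a=1.5): return cv2.convertScaleAbs(cv2.resize(im['color'][y:y+h,x:x+w,::-1],(400,300),interpolation=cv2.INTER_CUBIC),alpha=a)
cv2.imwrite('pics/m5.png',np.hstack([c(t,377,233,80,60),c(s,282,260,100,75)]))
E
```

```text
[ 535.30201204 -227.96791014   53.12696138] [-0.7032908   0.43307346  0.17677769] -0.002663437672207529
t [ 535. -228.   53.] 209.4640618368743 144.54512038744298
t [ 535. -228.   72.] 215.8254169232123 142.13016321637326
t [ 535. -228.  113.] 230.21637768740788 136.6669319669944
t [534.3, -227.8, 50] 208.12482636696018 146.94323414640053
s [ 535. -228.   53.] 200.92259017390052 244.003617426775
s [ 535. -228.   72.] 201.49919079771894 222.95339761717332
s [ 535. -228.  113.] 202.79109753368743 175.78917398947215
s [534.3, -227.8, 50] 199.07276095903694 247.72452838520167
```

View pics/m5.png

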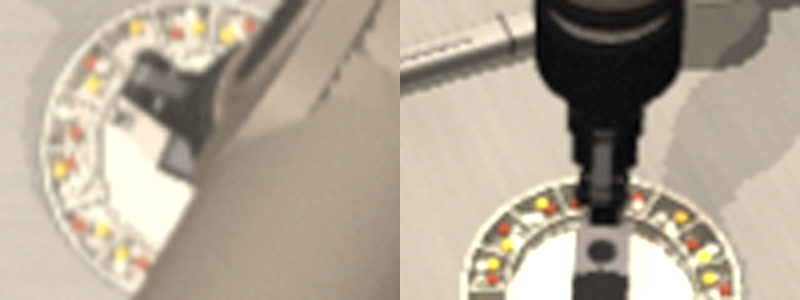

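The wheel stayed put and the jaws shut on nothing. The fingers seem to be displaced behind the hub, along the jaw axis. I'll check where the fingers really are against the reported TCP.

```bash
python3 - <<'E'
from h import *
t=cam('top');s=cam('side')
print('start TCP proj',proj(t,[206,509.5,203]),proj(s,[206,509.5,203]))
P=readout.read_state()['tcp_pos'];print(P,proj(t,P),proj(s,P))
def c(im,x,y,w,h,a,W,H):
    o=cv2.resize(im['color'][y:y+h,x:x+w,::-1],(W,H),interpolation=cv2.INTER_CUBIC).astype(float)/255
    return (255*np.clip(o*a,0,1)**.6).astype(np.uint8)
t0=dict(color=cv2.imread('pics/top0.png')[:,:,::-1]); s0=dict(color=cv2.imread('pics/side0.png')[:,:,::-1])
m=np.vstack([np.hstack([c(t0,10,385,120,90,1.5,400,300),c(s0,70,60,80,60,1.5,400,300)]),np.hstack([c(t,367,223,100,75,1.3,400,300),c(s,292,250,80,60,1.5,400,300)])])
cv2.imwrite('pics/m6.png',m)
E
```

```text
start TCP proj (np.float64(88.46366648326759), np.float64(407.977200590842)) (np.float64(126.56051698114075), np.float64(129.36920074411506))
[ 534.87747317 -227.78282252   52.53174947] (np.float64(418.7812688469462), np.float64(262.0939969778009)) (np.float64(332.0205030377384), np.float64(321.15822505225157))
```

View pics/m6.png

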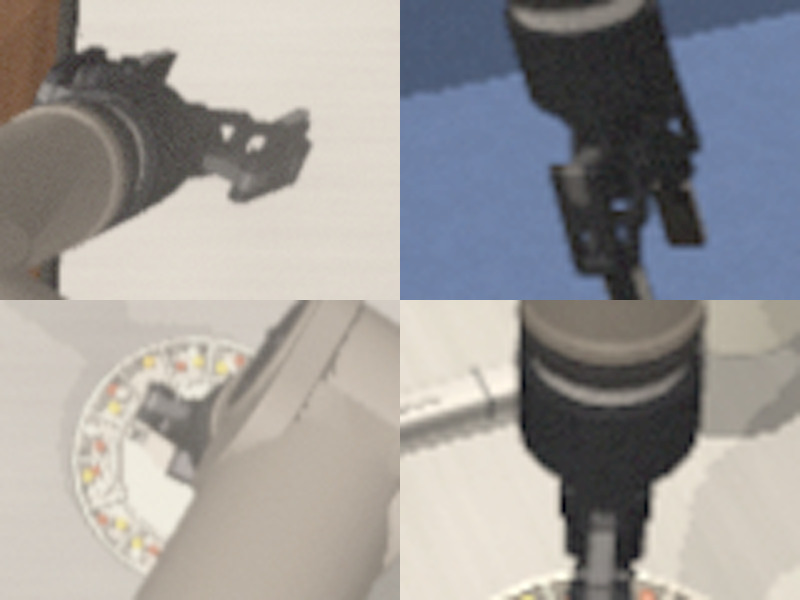

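The reported pose and the picture disagree: both fingers are hard to make out, and they look off from the projected TCP. I'll move to free space over the left side, with the jaws across the side view, to measure the real finger offset.

Call:
{"api": "send_rows", "payload": {"targets": [[[0, 0, 40, 0, 0, 0], [0, 20, 80, 0, 0, -0.1], [-10, 60, 115, 0, 0, -0.23], [-20, 105, 145, 0, 0, -0.36], [-30, 150, 170, 0, 0, -0.49], [-40, 195, 190, 0, 0, -0.62], [-50, 240, 200, 0, 0, -0.75], [-60, 285, 200, 0, 0, -0.88], [-70, 330, 200, 0, 0, -1.01], [-80, 375, 200, 0, 0, -1.14]]]}}

```text
clock: 6.7
tcp_pos: [462.5, 114.2, 252.2]
tcp_rot: [180.0, 0.1, 90.5]
force: [0.5, 0.6, 0.6]
finger_gap: -0.002
```

Call:
{"api": "send_rows", "payload": {"targets": [[[-5, 50, 0, 0, 0, -0.13], [-5, 50, 0, 0, 0, -0.15], [-5, 50, 0, 0, 0, -0.15], [-5, 50, 0, 0, 0, -0.15], [-5, 50, 0, 0, 0, -0.15]]]}}

```text
clock: 7.2
tcp_pos: [457.9, 162.2, 252.1]
tcp_rot: [180.0, 0.1, 81.7]
force: [-0.0, -0.0, -0.9]
finger_gap: -0.0
```

```bash
python3 - <<'E'
from h import *
st=readout.read_state();print(st['tcp_pos'],st['tcp_rot'],st['q'],st['finger_gap'],st['force'])
t=cam('top');s=cam('side');cv2.imwrite('pics/topA.png',t['color'][:,:,::-1]);cv2.imwrite('pics/sideA.png',s['color'][:,:,::-1])
E
```

```text
[457.93326837 162.22144609 252.149624  ] [1.79950385e+02 1.15691996e-01 8.16885917e+01] [-46.99446694   9.30408872  29.66880333  91.90514357  -4.53294374
  80.02984815 -25.17537751] -4.431193690584973e-05 [-0.0148109  -0.03136746 -0.85559798]
```

Call:
{"api": "send_rows", "payload": {"targets": [[[0, 0, 0, 0, 0, 0], [0, 0, 0, 0, 0, 0], [0, 0, 0, 0, 0, 0], [0, 0, 0, 0, 0, 0], [0, 0, 0, 0, 0, 0], [0, 0, 0, 0, 0, 0]]], "claw": 1.0}}

```text
clock: 7.9
tcp_pos: [457.9, 162.7, 252.2]
tcp_rot: [180.0, 0.1, 81.7]
force: [0.2, 0.1, 0.4]
finger_gap: 0.994
```

```bash
python3 - <<'E'
from h import *
st=readout.read_state();P=np.array(st['tcp_pos']);print(P,st['tcp_rot'],st['finger_gap'])
t=cam('top');s=cam('side')
rows=[]
for n,im in(('top',t),('side',s)):
    a=cv2.imread(f'pics/{n}A.png');b=im['color'][:,:,::-1]
    u,v=proj(im,P);print(n,u,v); x,y=int(u)-50,int(v)-50
    x=max(0,x)
    f=lambda i:(255*np.clip(cv2.resize(i[y:y+75,x:x+100],(400,300),interpolation=cv2.INTER_CUBIC)/255.*1.3,0,1)**.6).astype(np.uint8)
    A,B=f(a),f(b)
    for M in(A,B): cv2.drawMarker(M,(int((u-x)*4),int((v-y)*4)),(0,0,255),1,14,1)
    rows.append(np.hstack([A,B])); print('origin',x,y)
cv2.imwrite('pics/m7.png',np.vstack(rows))
E
```

```text
[457.87385881 162.68810886 252.20406039] [1.79953482e+02 8.80113170e-02 8.17091786e+01] 0.9938386846969428
top 248.53939030803323 291.3956636561643
origin 198 241
side 243.29164785380385 161.50006572847138
origin 193 111
```

View pics/m7.png

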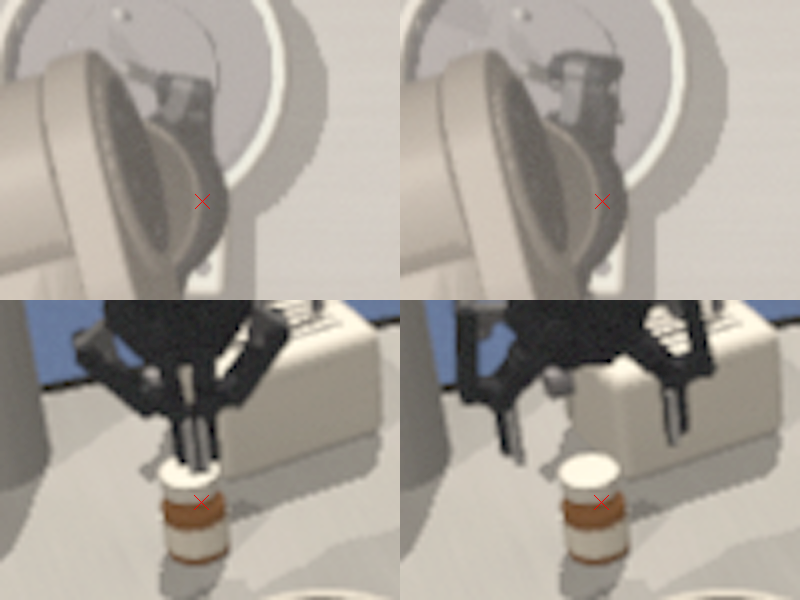

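The side view at (242,152) shows the shut fingertips about 9 px above the projected TCP (243.3,161.5). The column matches, so the fingertips really stand higher than reported. I'll solve for that height.

```bash
python3 - <<'E'
from h import *
t=cam('top');s=cam('side')
for z in (250,265,275,285,295): print(z,proj(s,[458,162.5,z]))
for z in (50,53,60,65,70,75,80,85): 
    u,v=proj(s,[535.3,-228,z]);print(z,(v-260)*4)
# wheel moved?
for n,im in(('top',t),('side',s)):
    b=cv2.imread(f'pics/{n}0.png')[:,:,::-1]; u,v=map(int,proj(im,[534,-228,20]))
    d=np.abs(im['color'].astype(int)-b)[v-45:v+45,u-45:u+45].max(2); print(n,(d>40).sum())
st=readout.read_state(); print(st['tcp_pos'],st['effort'])
E
```

```text
250 (np.float64(243.45741569765988), np.float64(162.28214361928255))
265 (np.float64(242.80383791957377), np.float64(157.1280351375807))
275 (np.float64(242.361886061946), np.float64(153.64280676189546))
285 (np.float64(241.91484708415118), np.float64(150.11746140231054))
295 (np.float64(241.46263264423573), np.float64(146.55130239497487))
50 247.46447816528098
53 244.18616704869282
60 236.48953810240255
65 230.95108151070121
70 225.37821146910164
75 219.77060623373382
80 214.12794003738804
85 208.44988302642946
top 0
side 0
[457.88659719 162.65091886 252.19906988] [-6.06775739e-04 -2.81121576e+01  1.92318499e+00 -2.34021449e+01
  2.01925705e-02  1.21138288e-03  2.24655639e-05]
```

The wheel hasn't moved (zero changed pixels). The fingertips stand about 27 mm higher than the reported TCP, so the first closing passed just over the hub top. I'll go back and grasp about 28 mm lower.

Call:
{"api": "send_rows", "payload": {"targets": [[[8, -40, 0, 0, 0, 0.13], [16, -80, 0, 0, 0, 0.26], [24, -120, 0, 0, 0, 0.39], [32, -160, 0, 0, 0, 0.52], [40, -200, 0, 0, 0, 0.65], [48, -240, 0, 0, 0, 0.78], [56, -280, 0, 0, 0, 0.91], [64, -320, -30, 0, 0, 1.04], [72, -360, -60, 0, 0, 1.17], [76.5, -390.5, -100, 0, 0, 1.262]]], "claw": 0.62}}

```text
clock: 9.1
tcp_pos: [535.2, -227.5, 157.3]
tcp_rot: [180.0, 0.4, 154.2]
force: [0.7, 0.4, 0.2]
finger_gap: 0.616
```

Call:
{"api": "send_rows", "payload": {"targets": [[[0, 0, 0, 0, 0, 0], [0, 0, 0, 0, 0, 0]]]}}

```text
clock: 9.3
tcp_pos: [534.3, -228.4, 156.3]
tcp_rot: [-180.0, 0.2, 154.0]
force: [1.5, 1.0, 0.4]
finger_gap: 0.62
```

Call:
{"api": "send_rows", "payload": {"targets": [[[0, 0, -40, 0, 0, 0], [0, 0, -80, 0, 0, 0], [0, 0, -110, 0, 0, 0], [0, 0, -125, 0, 0, 0], [0, 0, -132, 0, 0, 0], [0, 0, -136, 0, 0, 0], [0, 0, -140, 0, 0, 0], [0, 0, -144, 0, 0, 0], [0, 0, -144, 0, 0, 0]]]}}

```text
clock: 10.2
tcp_pos: [534.6, -228.5, 12.6]
tcp_rot: [-180.0, 0.3, 154.0]
force: [0.8, 0.3, 0.1]
finger_gap: 0.618
```

Call:
{"api": "send_rows", "payload": {"targets": [[[0, 0, -3, 0, 0, 0], [0, 0, -6, 0, 0, 0], [0, 0, -9, 0, 0, 0], [0, 0, -12, 0, 0, 0], [0, 0, -15, 0, 0, 0], [0, 0, -18, 0, 0, 0], [0, 0, -18, 0, 0, 0]]]}}

```text
clock: 10.9
tcp_pos: [534.2, -228.2, -6.0]
tcp_rot: [-180.0, 0.2, 154.0]
force: [-0.5, 0.5, 0.9]
finger_gap: 0.62
```

Call:
{"api": "send_rows", "payload": {"targets": [[[0, 0, 0, 0, 0, 0], [0, 0, 0, 0, 0, 0], [0, 0, 0, 0, 0, 0], [0, 0, 0, 0, 0, 0], [0, 0, 0, 0, 0, 0], [0, 0, 0, 0, 0, 0], [0, 0, 0, 0, 0, 0]]], "claw": 0.2}}

```text
clock: 11.6
tcp_pos: [534.5, -228.3, -5.8]
tcp_rot: [-180.0, 0.2, 154.0]
force: [0.6, -0.7, 1.6]
finger_gap: 0.361
```

The jaws have stopped on the hub at a gap of 0.36, about 31 mm. I'll lift gently.

Call:
{"api": "send_rows", "payload": {"targets": [[[0, 0, 3, 0, 0, 0], [0, 0, 8, 0, 0, 0], [0, 0, 16, 0, 0, 0], [0, 0, 30, 0, 0, 0], [0, 0, 48, 0, 0, 0], [0, 0, 66, 0, 0, 0], [0, 0, 84, 0, 0, 0], [0, 0, 102, 0, 0, 0], [0, 0, 115, 0, 0, 0], [0, 0, 120, 0, 0, 0]]]}}

```text
clock: 12.6
tcp_pos: [535.5, -229.1, 116.6]
tcp_rot: [180.0, 0.5, 154.0]
force: [0.5, 0.3, -1.6]
finger_gap: 0.367
```

Call:
{"api": "send_rows", "payload": {"targets": [[[0, 20, 0, 0, 0, -0.06], [0, 50, 0, 0, 0, -0.16], [0, 85, 0, 0, 0, -0.26], [0, 120, 0, 0, 0, -0.36], [0, 155, 0, 0, 0, -0.46], [0, 190, 0, 0, 0, -0.56], [1, 220, 0, 0, 0, -0.66], [1, 245, 0, 0, 0, -0.74], [1, 260, 0, 0, 0, -0.78], [1, 270, 0, 0, 0, -0.8]]]}}

```text
clock: 13.6
tcp_pos: [535.8, 43.5, 116.0]
tcp_rot: [-179.9, 0.4, 108.3]
force: [0.4, 0.4, -2.9]
finger_gap: 0.361
```

```bash
python3 - <<'E'
from h import *
st=readout.read_state();P=np.array(st['tcp_pos']);print(P,st['tcp_rot'],st['force'],st['moment'],st['finger_gap'])
t=cam('top');s=cam('side')
for n,im in(('top',t),('side',s)):
    cv2.imwrite(f'pics/{n}B.png',im['color'][:,:,::-1])
    for z in (135,140,146): print(n,z,circ(im,P[:2],z,80,1,9,1),circ(im,P[:2],z,80,0,9,1))
E
```

```text
[535.76513355  43.474622   116.03421968] [-179.93514106    0.38566498  108.28044133] [ 0.35796218  0.44476752 -2.87684182] [-0.01547532 -0.0638527  -0.00976132] 0.3612272878429083
top 135 (array([548.67095307,  40.81547688]), 25, np.float64(2.4886485810512937)) (array([534.86617844,  43.13014894]), 67, np.float64(0.6290814274129417))
top 140 (array([551.96349685,  40.09519892]), 25, np.float64(3.293557412405363)) (array([534.75695355,  43.04500054]), 65, np.float64(0.971904705645386))
top 146 (array([549.56847878,  39.52683912]), 24, np.float64(2.7091571507222767)) (array([534.85427391,  43.11458099]), 65, np.float64(0.9887735932475294))
side 135 (array([541.02794359,  56.13533216]), 31, np.float64(1.0069216150068883)) (array([537.4446567 ,  49.91073051]), 105, np.float64(1.3093229646378859))
side 140 (array([538.29184008,  48.69815393]), 31, np.float64(0.9344821741277514)) (array([535.85110658,  44.7455645 ]), 108, np.float64(1.0560170011698844))
side 146 (array([539.5057767 ,  43.50418924]), 37, np.float64(2.49378625025912)) (array([534.17460098,  38.84822147]), 110, np.float64(0.8006490103395976))
```

The wheel is held level with a 2.9 N load. Its centre is within 1 mm of the TCP, and underside z ≈ reported z + 6. Next I'll carry it to above the spindle.

Call:
{"api": "send_rows", "payload": {"targets": [[[0, 20, 0, 0, 0, 0], [1, 50, 0, 0, 0, 0], [2, 85, 0, 0, 0, 0], [3, 120, 0, 0, 0, 0], [4, 150, 0, 0, 0, 0], [5, 175, 0, 0, 0, -0.01], [6, 190, -5, 0, 0, -0.02], [6, 198, -15, 0, 0, -0.02], [6, 198.7, -22, 0, 0, -0.02], [6, 198.7, -22, 0, 0, -0.02]]]}}

```text
clock: 14.7
tcp_pos: [540.6, 239.7, 91.9]
tcp_rot: [-179.7, 0.5, 107.1]
force: [-1.4, -0.3, -2.7]
finger_gap: 0.365
```

Call:
{"api": "send_rows", "payload": {"targets": [[[0, 0, 0, 0, 0, 0], [0, 0, 0, 0, 0, 0], [0, 0, 0, 0, 0, 0]]]}}

```text
clock: 15.0
tcp_pos: [541.1, 238.7, 92.3]
tcp_rot: [-179.7, 0.5, 107.0]
force: [0.5, -0.5, -3.2]
finger_gap: 0.362
```

```bash
python3 - <<'E'
from h import *
st=readout.read_state();P=np.array(st['tcp_pos']);print(P,st['tcp_rot'],st['force'],st['moment'],st['finger_gap'])
t=cam('top');s=cam('side')
z=P[2]+6+20
for n,im in(('top',t),('side',s)):
    print(n,circ(im,P[:2],z,80,1,7,1),circ(im,P[:2],z,80,0,7,1))
    u,v=proj(im,P);x,y=int(u)-50,int(v)-45
    c=cv2.convertScaleAbs(cv2.resize(im['color'][y:y+90,x:x+100,::-1],(400,360),interpolation=cv2.INTER_CUBIC),alpha=1.4)
    m=c if n=='top' else np.hstack([m,c])
cv2.imwrite('pics/m8.png',m)
E
```

```text
[541.09968247 238.71543022  92.34445388] [-179.72846904    0.49155051  107.04451434] [ 0.48102306 -0.47022064 -3.20809335] [0.04666408 0.00770345 0.00714923] 0.3623893983589461
top (array([542.17262478, 236.35861713]), 11, np.float64(0.8577878084204968)) (array([539.79449666, 238.06161275]), 97, np.float64(0.7551990148058394))
side (array([545.02792126, 242.28736947]), 19, np.float64(0.8540937062614233)) (array([540.69247891, 235.94144664]), 92, np.float64(0.7592153693654851))
```

View pics/m8.png

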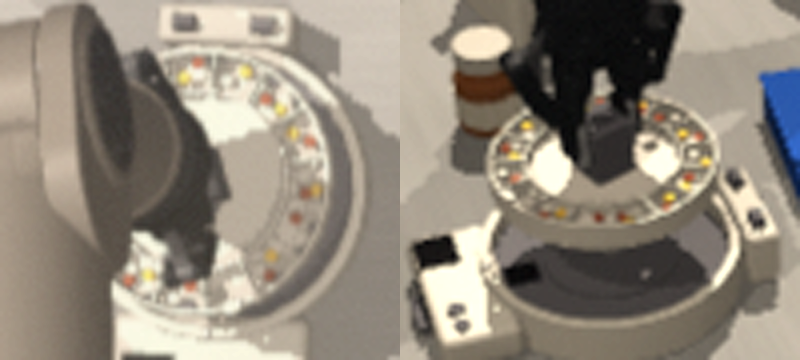

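The view shows the wheel level above the well, with the pin slot at (650,145) on the right and the pin visible in the well. TCP y is 3.7 mm short and the tool is slightly tilted, so I'll correct both.

Call:
{"api": "send_rows", "payload": {"targets": [[[0.9, 3.7, 0, 0.0095, -0.002, 0], [0.9, 3.7, 0, 0.0095, -0.002, 0], [0.9, 3.7, 0, 0.0095, -0.002, 0], [0.9, 3.7, 0, 0.0095, -0.002, 0]]]}}

```text
clock: 15.5
tcp_pos: [541.8, 243.2, 92.4]
tcp_rot: [180.0, -0.0, 107.1]
force: [-0.3, 0.6, -2.2]
finger_gap: 0.367
```

Call:
{"api": "send_rows", "payload": {"targets": [[[0, 0, 0, 0, 0, 0], [0, 0, 0, 0, 0, 0]]]}}

```text
clock: 15.7
tcp_pos: [541.8, 243.2, 92.4]
tcp_rot: [180.0, -0.0, 107.1]
force: [0.7, 0.3, -3.7]
finger_gap: 0.361
```

```bash
cat > st.py <<'E'
from h import *
st=readout.read_state();print(st['clock'],*[np.round(st[k],3) for k in('tcp_pos','tcp_rot','force','moment','finger_gap')])
E
python3 st.py
```

```text
15.7 [541.829 243.177  92.367] [ 1.79998e+02 -1.40000e-02  1.07115e+02] [ 0.723  0.328 -3.736] [-0.03  -0.016  0.015] 0.361
```

Call:
{"api": "send_rows", "payload": {"targets": [[[0, -0.8, -4, 0, 0, 0], [0, -0.8, -8, 0, 0, 0], [0, -0.8, -12, 0, 0, 0], [0, -0.8, -16, 0, 0, 0], [0, -0.8, -18, 0, 0, 0], [0, -0.8, -18, 0, 0, 0]]]}}

```text
clock: 16.3
tcp_pos: [541.4, 242.3, 73.8]
tcp_rot: [-179.9, -0.0, 107.1]
force: [-0.8, 0.2, -3.4]
finger_gap: 0.365
```

Call:
{"api": "send_rows", "payload": {"targets": [[[0, 0, -1, 0, 0, 0], [0, 0, -2, 0, 0, 0], [0, 0, -3, 0, 0, 0], [0, 0, -4, 0, 0, 0], [0, 0, -5, 0, 0, 0]]]}}

```text
clock: 16.8
tcp_pos: [541.5, 242.3, 68.8]
tcp_rot: [-180.0, -0.0, 107.1]
force: [-0.1, 0.0, -2.6]
finger_gap: 0.364
```

Call:
{"api": "send_rows", "payload": {"targets": [[[0, 0, -1, 0, 0, 0], [0, 0, -2, 0, 0, 0], [0, 0, -3, 0, 0, 0], [0, 0, -4, 0, 0, 0]]]}}

```text
clock: 17.2
tcp_pos: [541.5, 242.3, 64.7]
tcp_rot: [-179.9, -0.0, 107.1]
force: [0.1, -0.2, -2.9]
finger_gap: 0.364
```

Call:
{"api": "send_rows", "payload": {"targets": [[[0, 0, -1, 0, 0, 0], [0, 0, -2, 0, 0, 0], [0, 0, -3, 0, 0, 0]]]}}

```text
clock: 17.5
tcp_pos: [541.5, 242.3, 61.6]
tcp_rot: [-179.9, -0.0, 107.1]
force: [0.4, 0.9, -3.4]
finger_gap: 0.365
```

Call:
{"api": "send_rows", "payload": {"targets": [[[0, 0, -1, 0, 0, 0], [0, 0, -2, 0, 0, 0], [0, 0, -3, 0, 0, 0]]]}}

```text
clock: 17.8
tcp_pos: [541.5, 242.3, 58.5]
tcp_rot: [-180.0, -0.0, 107.1]
force: [0.1, 0.0, -2.4]
finger_gap: 0.361
```

The spindle has entered the bore with no side force. I'll continue down.

Call:
{"api": "send_rows", "payload": {"targets": [[[0, 0, -1.5, 0, 0, 0], [0, 0, -3, 0, 0, 0], [0, 0, -4.5, 0, 0, 0], [0, 0, -6, 0, 0, 0]]]}}

```text
clock: 18.2
tcp_pos: [541.4, 242.3, 52.4]
tcp_rot: [-179.9, -0.0, 107.1]
force: [-0.1, 0.2, -3.0]
finger_gap: 0.363
```

Call:
{"api": "send_rows", "payload": {"targets": [[[0, 0, -1.5, 0, 0, 0], [0, 0, -3, 0, 0, 0], [0, 0, -4.5, 0, 0, 0], [0, 0, -6, 0, 0, 0]]]}}

```text
clock: 18.6
tcp_pos: [541.4, 242.3, 46.2]
tcp_rot: [-179.9, -0.0, 107.1]
force: [-0.5, 0.2, -2.5]
finger_gap: 0.364
```

```bash
python3 st.py
```

```text
18.6 [541.427 242.321  46.219] [-1.79942e+02 -4.00000e-03  1.07117e+02] [-0.538  0.18  -2.494] [-0.026  0.003 -0.002] 0.364
```

Call:
{"api": "send_rows", "payload": {"targets": [[[0, 0, -2, 0, 0, 0], [0, 0, -4, 0, 0, 0], [0, 0, -6, 0, 0, 0], [0, 0, -8, 0, 0, 0], [0, 0, -10, 0, 0, 0]]]}}

```text
clock: 19.1
tcp_pos: [541.4, 242.3, 36.1]
tcp_rot: [-179.9, -0.0, 107.1]
force: [-0.3, -0.5, -2.0]
finger_gap: 0.362
```

Call:
{"api": "send_rows", "payload": {"targets": [[[0, 0, -0.7, 0, 0, 0], [0, 0, -1.4, 0, 0, 0], [0, 0, -2, 0, 0, 0]]]}}

```text
clock: 19.4
tcp_pos: [541.5, 242.3, 34.0]
tcp_rot: [-180.0, -0.0, 107.1]
force: [0.3, 0.2, -2.8]
finger_gap: 0.362
```

Call:
{"api": "send_rows", "payload": {"targets": [[[0, 0, -0.6, 0, 0, 0], [0, 0, -1.2, 0, 0, 0]]]}}

```text
clock: 19.6
tcp_pos: [541.6, 242.4, 32.9]
tcp_rot: [-180.0, -0.0, 107.1]
force: [0.4, -0.2, -3.5]
finger_gap: 0.362
```

Call:
{"api": "send_rows", "payload": {"targets": [[[0, 0, -0.6, 0, 0, 0], [0, 0, -1.2, 0, 0, 0]]]}}

```text
clock: 19.8
tcp_pos: [541.6, 242.4, 31.6]
tcp_rot: [-180.0, -0.0, 107.1]
force: [0.6, 0.3, -3.2]
finger_gap: 0.358
```

Call:
{"api": "send_rows", "payload": {"targets": [[[0, 0, -0.6, 0, 0, 0], [0, 0, -1, 0, 0, 0]]]}}

```text
clock: 20.0
tcp_pos: [541.6, 242.4, 30.6]
tcp_rot: [-180.0, -0.0, 107.1]
force: [0.7, 0.6, -3.2]
finger_gap: 0.363
```

Call:
{"api": "send_rows", "payload": {"targets": [[[0, 0, -0.5, 0, 0, 0], [0, 0, -0.8, 0, 0, 0]]]}}

```text
clock: 20.2
tcp_pos: [541.5, 242.3, 29.7]
tcp_rot: [-180.0, -0.0, 107.1]
force: [-0.1, 0.1, -2.2]
finger_gap: 0.364
```

Call:
{"api": "send_rows", "payload": {"targets": [[[0, 0, -0.5, 0, 0, 0], [0, 0, -0.8, 0, 0, 0]]]}}

```text
clock: 20.4
tcp_pos: [541.5, 242.3, 28.9]
tcp_rot: [-179.9, -0.0, 107.1]
force: [1.2, 0.2, -2.0]
finger_gap: 0.366
```

Call:
{"api": "send_rows", "payload": {"targets": [[[0, 0, -0.5, 0, 0, 0], [0, 0, -0.8, 0, 0, 0]]]}}

```text
clock: 20.6
tcp_pos: [541.5, 242.3, 28.0]
tcp_rot: [-179.9, -0.0, 107.1]
force: [-0.2, 0.2, -2.8]
finger_gap: 0.366
```

Call:
{"api": "send_rows", "payload": {"targets": [[[0, 0, -0.5, 0, 0, 0], [0, 0, -0.8, 0, 0, 0]]]}}

```text
clock: 20.8
tcp_pos: [541.5, 242.3, 27.2]
tcp_rot: [-179.9, -0.0, 107.1]
force: [-0.3, -0.8, -3.0]
finger_gap: 0.363
```

Call:
{"api": "send_rows", "payload": {"targets": [[[0, 0, -0.5, 0, 0, 0], [0, 0, -0.8, 0, 0, 0]]]}}

```text
clock: 21.0
tcp_pos: [541.4, 242.3, 26.3]
tcp_rot: [-179.9, -0.0, 107.1]
force: [-0.5, 0.6, -2.6]
finger_gap: 0.365
```

Call:
{"api": "send_rows", "payload": {"targets": [[[0, 0, -0.5, 0, 0, 0], [0, 0, -0.8, 0, 0, 0]]]}}

```text
clock: 21.2
tcp_pos: [541.5, 242.4, 25.8]
tcp_rot: [-179.9, -0.0, 107.1]
force: [0.0, 0.3, -0.1]
finger_gap: 0.364
```

Call:
{"api": "send_rows", "payload": {"targets": [[[0, 0, -0.3, 0, 0, 0], [0, 0, -0.6, 0, 0, 0]]]}}

```text
clock: 21.4
tcp_pos: [541.6, 242.4, 25.5]
tcp_rot: [-180.0, -0.0, 107.1]
force: [-0.3, -0.1, 1.0]
finger_gap: 0.365
```

Call:
{"api": "send_rows", "payload": {"targets": [[[0, 0, -0.3, 0, 0, 0], [0, 0, -0.6, 0, 0, 0]]]}}

```text
clock: 21.6
tcp_pos: [541.6, 242.4, 25.3]
tcp_rot: [-180.0, -0.0, 107.1]
force: [-0.9, -0.6, 2.6]
finger_gap: 0.365
```

Call:
{"api": "send_rows", "payload": {"targets": [[[0, 0, -0.5, 0, 0, 0], [0, 0, -0.5, 0, 0, 0], [0, 0, -0.5, 0, 0, 0]]]}}

```text
clock: 21.9
tcp_pos: [541.6, 242.4, 25.1]
tcp_rot: [-180.0, -0.0, 107.1]
force: [-0.4, -1.3, 4.1]
finger_gap: 0.364
```

```bash
python3 st.py; python3 - <<'E'
from h import *
t=cam('top');s=cam('side')
P=np.array([541.2,241.8])
for z in(50,58):
  for n,im in(('top',t),('side',s)):
    print(n,z,circ(im,P,z,80,0,6,1))
E
```

```text
21.9 [541.644 242.411  25.082] [-1.79959e+02 -4.60000e-02  1.07118e+02] [-0.382 -1.306  4.113] [-0.079  0.784  0.055] 0.364
top 50 (array([540.62303447, 242.0968638 ]), 117, np.float64(0.6624835576908339))
side 50 (array([541.32809651, 239.15936396]), 73, np.float64(0.8234457748022663))
top 58 (array([540.08564927, 240.76041774]), 117, np.float64(0.4912528836974701))
side 58 (array([540.66793192, 237.03619958]), 92, np.float64(2.2142039075703224))
```

Contact came at an underside height of about 31.5 mm, so the pin seems to be in its slot. The off-axis moment suggests the grip is holding the wheel slightly tilted. I'll ease off and let go so it can settle, then check.

Call:
{"api": "send_rows", "payload": {"targets": [[[0, 0, 0.4, 0, 0, 0], [0, 0, 0.4, 0, 0, 0], [0, 0, 0.4, 0, 0, 0]]]}}

```text
clock: 22.3
tcp_pos: [541.7, 242.4, 25.3]
tcp_rot: [-180.0, -0.0, 107.1]
force: [-0.3, 0.3, 2.1]
finger_gap: 0.364
```

```bash
python3 st.py
```

```text
22.3 [541.676 242.406  25.349] [-1.79962e+02 -4.00000e-02  1.07119e+02] [-0.254  0.341  2.137] [-0.128  0.611  0.032] 0.364
```

Call:
{"api": "send_rows", "payload": {"targets": [[[0, 0, 0, 0, 0, 0], [0, 0, 0, 0, 0, 0], [0, 0, 0, 0, 0, 0], [0, 0, 0, 0, 0, 0], [0, 0, 0, 0, 0, 0]]], "claw": 0.62}}

```text
clock: 22.8
tcp_pos: [541.8, 242.4, 25.3]
tcp_rot: [-180.0, -0.0, 107.1]
force: [-0.4, -0.5, 0.4]
finger_gap: 0.619
```

```bash
python3 st.py;  python3 - <<'E'
from h import *
t=cam('top');s=cam('side')
P=np.array([541.2,241.8])
for z in(50,58):
  for n,im in(('top',t),('side',s)): print(n,z,circ(im,P,z,80,0,6,1))
for n,im in(('top',t),('side',s)):
    u,v=proj(im,[541,242,40]);x,y=int(u)-50,int(v)-45
    if n=='side': x,y=x+5,y+10; w,h=90,68
    else: w,h=100,75
    c=cv2.convertScaleAbs(cv2.resize(im['color'][y:y+h,x:x+w,::-1],(400,300),interpolation=cv2.INTER_CUBIC),alpha=1.3)
    m=c if n=='top' else np.hstack([m,c])
cv2.imwrite('pics/m9.png',m)
E
```

```text
22.8 [541.794 242.429  25.327] [-1.79976e+02 -3.60000e-02  1.07122e+02] [-0.385 -0.53   0.436] [ 0.072  0.061 -0.019] 0.619
top 50 (array([540.80490708, 241.90332881]), 114, np.float64(0.7776581445890614))
side 50 (array([542.776183  , 239.38731888]), 76, np.float64(1.1375436235219496))
top 58 (array([540.32371921, 240.81833153]), 114, np.float64(0.4411775799677926))
side 58 (array([540.33186606, 238.0671719 ]), 72, np.float64(2.1504900865873537))
```

View pics/m9.png

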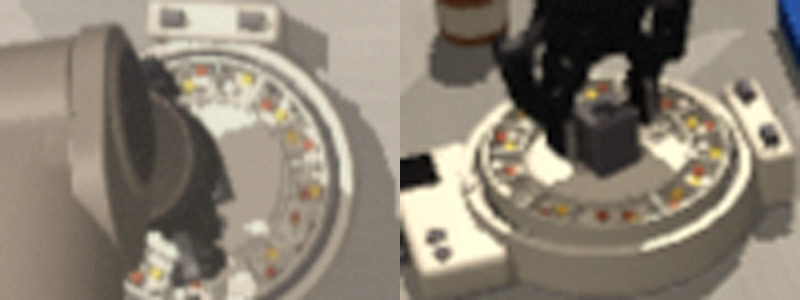

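After letting go, the wheel sits inside the well. The hub is at about (610,140) in the right half, and the top and side rim fits favour the seated height. I'll regrip and turn a little to feel for the pin.

Call:
{"api": "send_rows", "payload": {"targets": [[[0, 0, 0, 0, 0, 0], [0, 0, 0, 0, 0, 0], [0, 0, 0, 0, 0, 0], [0, 0, 0, 0, 0, 0], [0, 0, 0, 0, 0, 0], [0, 0, 0, 0, 0, 0]]], "claw": 0.2}}

```text
clock: 23.5
tcp_pos: [541.9, 242.8, 25.6]
tcp_rot: [180.0, -0.1, 107.1]
force: [0.6, 1.5, 2.7]
finger_gap: 0.364
```

```bash
python3 st.py
```

```text
23.5 [541.906 242.827  25.627] [ 1.79996e+02 -7.00000e-02  1.07122e+02] [0.597 1.546 2.715] [ 0.235  0.305 -0.057] 0.364
```

Call:
{"api": "send_rows", "payload": {"targets": [[[0, 0, 0, 0, 0, -0.02], [0, 0, 0, 0, 0, -0.04], [0, 0, 0, 0, 0, -0.06], [0, 0, 0, 0, 0, -0.06]]]}}

```text
clock: 23.9
tcp_pos: [541.7, 243.3, 25.7]
tcp_rot: [-180.0, -0.1, 103.6]
force: [-0.9, 1.6, 3.8]
finger_gap: 0.367
```

```bash
python3 st.py
```

```text
23.9 [541.723 243.266  25.738] [-1.79994e+02 -1.03000e-01  1.03641e+02] [-0.933  1.571  3.766] [0.242 0.494 0.024] 0.367
```

Call:
{"api": "send_rows", "payload": {"targets": [[[0, -0.3, 0.2, 0, 0, -0.02], [0, -0.6, 0.2, 0, 0, -0.04], [0, -0.6, 0.2, 0, 0, -0.06], [0, -0.6, 0.2, 0, 0, -0.08]]]}}

```text
clock: 24.3
tcp_pos: [541.7, 243.0, 25.8]
tcp_rot: [-180.0, -0.1, 99.0]
force: [1.3, 1.8, 1.2]
finger_gap: 0.369
```

```bash
python3 st.py; python3 - <<'E'
from h import *
for n in('side','top'):
    im=cam(n);b=cv2.imread('pics/%s0.png'%n)
    u,v=proj(im,[541,242,40]);x,y=int(u)-45,int(v)-40
    c=cv2.convertScaleAbs(cv2.resize(im['color'][y:y+68,x:x+90,::-1],(400,300),interpolation=cv2.INTER_CUBIC),alpha=1.3)
    cv2.imwrite(f'pics/m10{n}.png',c)
E
```

```text
24.3 [541.669 243.037  25.778] [-1.79998e+02 -1.21000e-01  9.89820e+01] [1.255 1.781 1.248] [0.494 0.198 0.385] 0.369
```

The resisting moment Mz is +0.39 N m, so the drive pin is engaged and turning with the wheel. I'll carry on clockwise to home.

Call:
{"api": "send_rows", "payload": {"targets": [[[0, -0.3, 0, 0, 0, -0.025], [0, -0.6, 0, 0, 0, -0.05], [0, -0.6, 0, 0, 0, -0.075], [0, -0.6, 0, 0, 0, -0.1]]]}}

```text
clock: 24.8
tcp_pos: [541.8, 242.9, 25.7]
tcp_rot: [180.0, -0.2, 93.1]
force: [1.6, 3.6, -0.9]
finger_gap: 0.365
```

```bash
python3 st.py
```

```text
24.8 [541.807 242.882  25.703] [ 1.79975e+02 -1.62000e-01  9.31360e+01] [ 1.634  3.642 -0.929] [ 0.627 -0.023  0.201] 0.365
```

Call:
{"api": "send_rows", "payload": {"targets": [[[0, -0.3, 0, 0, 0, -0.02], [0, -0.6, 0, 0, 0, -0.04], [0, -0.6, 0, 0, 0, -0.06], [0, -0.6, 0, 0, 0, -0.075], [0, -0.6, 0, 0, 0, -0.075]]]}}

```text
clock: 25.3
tcp_pos: [541.8, 242.8, 25.6]
tcp_rot: [180.0, -0.2, 88.8]
force: [0.8, 4.1, -1.7]
finger_gap: 0.361
```

```bash
python3 st.py
```

```text
25.3 [541.805 242.839  25.63 ] [179.965  -0.195  88.826] [ 0.786  4.104 -1.693] [ 1.025 -0.257  0.181] 0.361
```

The jaw angle is now −1.2°, about home. I'll ease the side force, let go, and rise straight up to check.

Call:
{"api": "send_rows", "payload": {"targets": [[[0, 0.5, 0, 0, 0, 0], [0, 0.6, 0, 0, 0, 0], [0, 0.6, 0, 0, 0, 0]]]}}

```text
clock: 25.6
tcp_pos: [541.9, 242.9, 25.6]
tcp_rot: [180.0, -0.2, 88.8]
force: [0.2, 2.7, -0.6]
finger_gap: 0.368
```

Call:
{"api": "send_rows", "payload": {"targets": [[[0, 0, 0, 0, 0, 0], [0, 0, 0, 0, 0, 0], [0, 0, 0, 0, 0, 0], [0, 0, 0, 0, 0, 0], [0, 0, 0, 0, 0, 0]]], "claw": 0.62}}

```text
clock: 26.1
tcp_pos: [541.9, 242.5, 25.6]
tcp_rot: [180.0, -0.1, 88.8]
force: [-0.7, 0.2, 0.3]
finger_gap: 0.62
```

Call:
{"api": "send_rows", "payload": {"targets": [[[0, 0, 5, 0, 0, 0], [0, 0, 12, 0, 0, 0], [0, 0, 25, 0, 0, 0], [0, 0, 45, 0, 0, 0], [0, 0, 80, 0, 0, 0], [0, 0, 120, 0, 0, 0], [0, -40, 160, 0, 0, 0], [0, -80, 180, 0, 0, 0], [-20, -120, 190, 0, 0, 0], [-40, -165, 190, 0, 0, 0]]]}}

```text
clock: 27.1
tcp_pos: [503.5, 75.6, 218.9]
tcp_rot: [179.6, -0.2, 88.8]
force: [0.9, -1.1, 0.5]
finger_gap: 0.622
```

Call:
{"api": "send_rows", "payload": {"targets": [[[-20, -45, 0, 0, 0, 0], [-40, -90, 0, 0, 0, 0], [-60, -135, 0, 0, 0, 0], [-70, -180, 0, 0, 0, 0], [-70, -220, 0, 0, 0, 0], [-70, -220, 0, 0, 0, 0]]]}}

```text
clock: 27.7
tcp_pos: [431.9, -152.3, 220.9]
tcp_rot: [179.4, -0.0, 88.0]
force: [0.1, -0.8, 0.3]
finger_gap: 0.619
```

```bash
python3 st.py;  python3 - <<'E'
from h import *
t=cam('top');s=cam('side')
P=np.array([541.2,241.8])
for z in(50,54,58):
  for n,im in(('top',t),('side',s)): print(n,z,circ(im,P,z,80,0,6,1))
for n,im in(('top',t),('side',s)):
    cv2.imwrite(f'pics/{n}C.png',im['color'][:,:,::-1])
    u,v=proj(im,[541,242,40]);x,y=int(u)-45,int(v)-40
    w,h=90,90
    c=cv2.convertScaleAbs(cv2.resize(im['color'][y:y+h,x:x+w,::-1],(400,400),interpolation=cv2.INTER_CUBIC),alpha=1.25)
    print(n,'origin',x,y)
    m=c if n=='top' else np.hstack([m,c])
cv2.imwrite('pics/m11.png',m)
E
```

```text
27.7 [ 431.866 -152.258  220.887] [ 1.79415e+02 -4.00000e-02  8.80030e+01] [ 0.089 -0.813  0.257] [-0.053 -0.018 -0.013] 0.619
top 50 (array([540.30779222, 242.4364483 ]), 148, np.float64(0.4021036585292279))
side 50 (array([540.28884065, 237.7234432 ]), 29, np.float64(1.3955677169162755))
top 54 (array([540.04092285, 241.73482146]), 146, np.float64(0.41484282729136623))
side 54 (array([546.25422817, 235.1615468 ]), 42, np.float64(1.2860553243771804))
top 58 (array([539.69194311, 240.93839061]), 144, np.float64(0.4247334647286607))
side 58 (array([539.5919925 , 241.75510514]), 31, np.float64(1.6676489129292378))
top origin 186 218
side origin 226 162
```

View pics/m11.png

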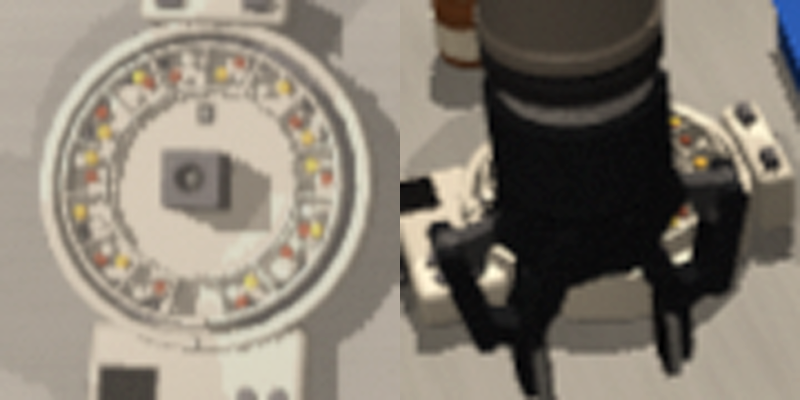

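The top view shows the empty slot at (195,300), in line with the rib (198,342), the hub (190,182) and the pin slot (206,112). The arm blocks the side view. I'll back off to near the start pose and check the seating height numerically.

Call:
{"api": "send_rows", "payload": {"targets": [[[5, 45, 10, 0, 0, 0], [10, 90, 20, 0, 0, 0], [10, 135, 20, 0, 0, 0], [5, 180, 20, 0, 0, 0.05], [-5, 225, 20, 0, 0, 0.1], [-15, 270, 20, 0, 0, 0.15], [-30, 315, 20, 0, 0, 0.2], [-50, 360, 20, 0, 0, 0.3], [-75, 400, 20, 0, 0, 0.4], [-105, 440, 20, 0, 0, 0.5]]]}}

```text
clock: 28.8
tcp_pos: [326.2, 297.4, 240.4]
tcp_rot: [179.5, -0.3, 117.6]
force: [1.7, 1.4, 0.3]
finger_gap: 0.619
```

Call:
{"api": "send_rows", "payload": {"targets": [[[-20, 45, 0, 0, 0, 0.1], [-40, 90, 0, 0, 0, 0.2], [-60, 130, 0, 0, 0, 0.3], [-85, 170, 0, 0, 0, 0.4], [-110, 200, 0, 0, 0, 0.5], [-110, 200, 0, 0, 0, 0.5]]]}}

```text
clock: 29.4
tcp_pos: [206.6, 503.3, 239.7]
tcp_rot: [179.5, -0.6, 147.2]
force: [-0.6, 0.0, -0.2]
finger_gap: 0.619
```

```bash
python3 st.py;  python3 - <<'E'
from h import *
t=cam('top');s=cam('side')
cv2.imwrite('pics/topD.png',t['color'][:,:,::-1]);cv2.imwrite('pics/sideD.png',s['color'][:,:,::-1])
P=np.array([541.2,241.8])
for n,im in(('top',t),('side',s)):
  print(n,'disp outer far',circ(im,P,40,95,1,6,1))
  for z in(48,50,52,54,56,58): print(n,z,circ(im,P,z,80,1,5,1),circ(im,P,z,80,0,5,1))
# hub top: dark hub blob in side and top
g=[cv2.cvtColor(im['color'],cv2.COLOR_RGB2GRAY) for im in(t,s)]
for n,im,G in(('top',t,g[0]),('side',s,g[1])):
    u,v=map(int,proj(im,[541,242,75])); print(n,u,v); print(G[v-9:v+11,u-10:u+11])
    for z in(80,88): print(z,[tuple(np.round(proj(im,[541.2+a,241.8+b,z]),1)) for a,b in((16,16),(16,-16),(-16,-16),(-16,16))])
E
```

```text
29.4 [206.564 503.297 239.654] [179.534  -0.583 147.222] [-0.62   0.028 -0.15 ] [-0.078  0.048 -0.043] 0.619
top disp outer far (array([540.71097229, 241.66107782]), 66, np.float64(0.4037898244237539))
top 48 (array([540.44833907, 242.99082577]), 50, np.float64(0.35505883993407394)) (array([540.51143415, 242.87886174]), 149, np.float64(0.432603610777349))
top 50 (array([540.28664344, 242.49959831]), 52, np.float64(0.37286146146574595)) (array([540.23709936, 242.3747825 ]), 151, np.float64(0.27920123278366304))
top 52 (array([540.12115281, 242.08503567]), 51, np.float64(0.3449751722344985)) (array([540.23038863, 242.14856972]), 151, np.float64(0.3004442755565009))
top 54 (array([540.02247771, 241.4100899 ]), 51, np.float64(0.22533090619255347)) (array([539.95503004, 241.71919147]), 153, np.float64(0.24322416210283393))
top 56 (array([539.82414966, 240.83536202]), 51, np.float64(0.20253531716498685)) (array([539.8622546 , 241.39841902]), 151, np.float64(0.5262545782032646))
top 58 (array([539.86113041, 240.35035008]), 52, np.float64(0.292099205425707)) (array([539.7205032 , 240.9841941
[... 305 characters left out ...]
1',f_scale=1.)
    return func(*args, **kwargs)
    vector_fun = VectorFunction(
        fun_wrapped,
    ...<6 lines>...
        workers=workers
    )
    self._update_fun()
    ~~~~~~~~~~~~~~~~^^
    self.f = self.fun_wrapped(xp_copy(self.x))
             ~~~~~~~~~~~~~~~~^^^^^^^^^^^^^^^^^
    return np.atleast_1d(self.fun(x))
                         ~~~~~~~~^^^
    return self.f(x, *self.args, **self.kwargs)
           ~~~~~~^^^^^^^^^^^^^^^^^^^^^^^^^^^^^^
  File "h.py", line 35, in <lambda>
    f=least_squares(lambda x:np.hypot(*(pts-x).T)-r,c,loss='soft_l1',f_scale=1.)
                                        ~~~^~
ValueError: operands could not be broadcast together with shapes (0,) (2,)
```

```bash
python3 - <<'E'
from h import *
s=cam('side')
G=cv2.cvtColor(s['color'],cv2.COLOR_RGB2GRAY)
# column along image line through the axis: rim/ring edges in front; hub vertical corner
f=lambda p:tuple(np.round(proj(s,p),1))
for z in(30,38):
    print(z,'hub top corner/bottom corner toward cam',f([541-16,242-16,z+50]),f([541-16,242-16,z+10]),'right corners',f([557,226,z+50]),f([557,226,z+10]),'back top',f([557,258,z+50]))
    d=np.array([254-541,-866-242.]);d/=np.hypot(*d)
    print('ring top front outer',f([541+80*d[0],242+80*d[1],z+20]),'back outer',f([541-80*d[0],242-80*d[1],z+20]))
print('rim inner front',f([541+87*d[0],242+87*d[1],40]),'rim outer front',f([541+95*d[0],242+95*d[1],40]),'rim outer back',f([541-95*d[0],242-95*d[1],40]))
print('rows 172..245, cols 262..282 step 2'); 
for v in range(172,246): print(v,G[v,260:284:2])
E
```

```text
30 hub top corner/bottom corner toward cam (np.float64(267.0), np.float64(195.8)) (np.float64(268.1), np.float64(206.8)) right corners (np.float64(277.9), np.float64(193.2)) (np.float64(278.7), np.float64(204.2)) back top (np.float64(274.4), np.float64(186.8))
ring top front outer (np.float64(273.0), np.float64(217.5)) back outer (np.float64(270.1), np.float64(182.9))
38 hub top corner/bottom corner toward cam (np.float64(266.8), np.float64(193.5)) (np.float64(267.9), np.float64(204.6)) right corners (np.float64(277.7), np.float64(190.9)) (np.float64(278.5), np.float64(202.0)) back top (np.float64(274.2), np.float64(184.5))
ring top front outer (np.float64(272.8), np.float64(215.3)) back outer (np.float64(269.9), np.float64(180.7))
rim inner front (np.float64(273.4), np.float64(221.9)) rim outer front (np.float64(273.6), np.float64(223.8)) rim outer back (np.float64(270.0), np.float64(182.5))
rows 172..245, cols 262..282 step 2
172 [129 130 129 130 128 128 129 126 126 127 128 128]
173 [130 130 129 130 128 127 128 128 126 128 126 128]
174 [130 131 129 130 129 128 126 128 127 126 127 1
[... 2933 characters left out ...]
31 [82 83 82 82 80 80 80 80 79 77 75 76]
232 [77 78 80 81 82 80 80 79 79 76 72 71]
233 [68 70 74 74 74 73 74 72 73 72 67 65]
234 [72 74 67 63 66 64 66 65 65 70 74 75]
235 [73 72 73 73 74 75 76 75 75 75 75 75]
236 [73 74 74 73 74 75 76 76 75 76 76 75]
237 [74 73 74 74 73 76 76 76 73 75 76 75]
238 [74 74 74 74 73 74 74 77 75 75 76 75]
239 [74 74 74 75 73 74 75 76 74 74 75 97]
240 [ 96  97  73  74  73  73  75  75  89  97  98 131]
241 [129 131  96  98  97  97  98  97 119 130 130 131]
242 [129 131 128 130 130 130 130 130 130 129 128 131]
243 [129 130 130 131 131 130 130 130 131 130 129 130]
244 [129 130 130 130 131 130 129 130 130 131 128 128]
245 [131 130 130 129 131 129 128 131 130 130 128 127]
```

The side-view edges match a seated wheel, not one standing on the pin:

| Edge | Measured row | Predicted, seated | Predicted, on pin |
|---|---|---|---|
| Ring front | 218 | 217.5 | 215.3 |
| Hub foot | 206.5 | 206.8 | 204.6 |

Last, I'll check the lug angle and the bystanders.

```bash
python3 - <<'E'
from h import *
t=cam('top');s=cam('side');k=90/400
g=lambda u,v,z:onplane(t,186+u*k,218+v*k,z)[:2]
C=np.array([540.9,242.2]); a=lambda p:np.degrees(np.arctan2(*(p)[::-1]))
print('pin slot',a(g(206,112,40)-C),'empty slot',a(C-g(195,300,45)),'rib',a(C-g(198,342,44)),g(195,300,45),g(198,342,44))
# bystanders: changed pixels outside arm/wheel/dispenser
for n,im in(('top',t),('side',s)):
    b=cv2.imread(f'pics/{n}0.png')[:,:,::-1]
    d=(np.abs(im['color'].astype(int)-b).max(2)>45).astype(np.uint8)
    N,l,st,ce=cv2.connectedComponentsWithStats(d); print(n,[(*st[i],) for i in range(1,N) if st[i,4]>25])
E
python3 st.py
```

```text
pin slot -0.848442871804376 empty slot -1.196775143639784 rib 0.5086969448035707 [473.05452322 243.61733984] [449.57060283 241.38911643]
top [(np.int32(200), np.int32(229), np.int32(23), np.int32(51), np.int32(77)), (np.int32(213), np.int32(236), np.int32(40), np.int32(55), np.int32(982)), (np.int32(416), np.int32(259), np.int32(6), np.int32(7), np.int32(31)), (np.int32(33), np.int32(395), np.int32(20), np.int32(8), np.int32(105)), (np.int32(60), np.int32(399), np.int32(12), np.int32(11), np.int32(80)), (np.int32(24), np.int32(403), np.int32(9), np.int32(7), np.int32(34)), (np.int32(86), np.int32(416), np.int32(8), np.int32(6), np.int32(34)), (np.int32(84), np.int32(418), np.int32(19), np.int32(27), np.int32(233)), (np.int32(64), np.int32(437), np.int32(18), np.int32(14), np.int32(96)), (np.int32(27), np.int32(474), np.int32(11), np.int32(6), np.int32(38))]
side [(np.int32(4), np.int32(0), np.int32(87), np.int32(73), np.int32(1726)), (np.int32(104), np.int32(0), np.int32(19), np.int32(51), np.int32(226)), (np.int32(94), np.int32(59), np.int32(24), np.int32(7), np.int32(62)), (np.int3
[... 2032 characters left out ...]
40)), (np.int32(300), np.int32(322), np.int32(9), np.int32(9), np.int32(32)), (np.int32(356), np.int32(325), np.int32(8), np.int32(7), np.int32(28)), (np.int32(300), np.int32(333), np.int32(8), np.int32(6), np.int32(29)), (np.int32(298), np.int32(340), np.int32(68), np.int32(32), np.int32(496)), (np.int32(16), np.int32(361), np.int32(23), np.int32(40), np.int32(103)), (np.int32(71), np.int32(376), np.int32(18), np.int32(43), np.int32(88)), (np.int32(0), np.int32(404), np.int32(16), np.int32(37), np.int32(123)), (np.int32(22), np.int32(420), np.int32(46), np.int32(60), np.int32(445))]
29.65 [216.82  496.591 240.832] [179.441  -0.258 146.155] [ 0.359 -0.331 -0.501] [-0.061 -0.064  0.03 ] 0.622
```

```bash
python3 -c "
from plant import bot
print(bot.sign_off())"
```

```text
the job is handed in; nothing more can be done
None
```

The wheel is on the drive plate with its empty slot at the outlet. I let go of it and handed the job in at about 30 s of the 72 s; no verdict was reported.

**What I did:** The first grasp shut just above the hub without touching the wheel, because the fingertips really stand about 27 mm higher than the reported TCP. I measured that in the side view and grasped again lower. I then lifted the wheel level, lowered it over the spindle with no noticeable side force, and the pin went in at the first try. I let go once so the wheel could settle, gripped it again, and turned it about 18° clockwise, feeling the drive resist.

**Last checks:**
- **Seating:** in the side view the ring and hub edges match the seated height within 1 px (ring front edge row 218, against 217.5 if seated and 215.3 if on the pin).
- **Lug:** the empty slot is about 1.7° from the rib, so the lug is roughly 2.4 mm off the centre line (9 mm allowed).
- **Bystanders:** the before/after comparison showed no change where any of them stand.
- **Robot:** the arm is clear in free air.

**What did not agree fully:**
- First contact came about 1.5 to 2 mm higher than expected, with an off-axis moment of up to 0.8 N m, so the grip was probably holding the wheel slightly tilted. After I let go, the pictures showed it seated.
- During the turn the wrist read about 4 N sideways and up to 1.0 N m of moment. I eased this before letting go. It is well under the 25 N limit, but I could not measure the wheel-to-dispenser contact force directly.
- The side-camera circle fits for the wheel were poor, so I relied on the edge positions instead.

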